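# Weigh the catch pail by its bail

### The arm

A 6-joint arm with a two-finger parallel gripper is mounted at the origin on the work surface. World frame = base frame: x ahead of the robot, y to its left, z up, the work surface at z = 0. Lengths are in m, angles in rad, forces in N, time in s.
With the tool pointing down it reaches from about 0.25 to 0.775 m from the base axis. Payload 4 kg.
Tool frame: the origin (TCP) lies midway between the tips of the shut fingers; the grasp point (between the pads) lies 19 mm behind it; z points along the fingers, x is the direction in which the jaws open and shut, and the axes are right-handed (so a half turn about z gives the same grasp; the last joint's range is limited). The gripper opens to 94 mm and grips with 3 to 60 N. Pads are 16 mm wide; open, the fingers measure 119 mm over their backs; the gripper's body (75 mm by 177 mm) begins 78 mm behind the grasp point.
Start: joints at [-1.211, 0.087, 1.371, -0, 1.684, -0.103], TCP at [0.246, -0.492, 0.206] pointing down, gripper open.
Joint ranges: [-3.1, 3.1], [-0.76, 2.03], [0.27, 2.55], [-1.08, 4.22], [0.17, 2.65], [-2.57, 2.57]. Speed limits (rad/s): [2.79, 2.79, 3.14, 3.14, 3.14, 3.14].

### API

Orientations are given as [roll, pitch, yaw] about the fixed x, y, z axes, in that order (R = Rz(yaw) Ry(pitch) Rx(roll)).
In Python, from bench import robot gives the robot as it stands.
- The arm moves only by the shell command python3 -m handwheel 'ROWS'. ROWS is a JSON object of lists of equal length, an entry for each row: "delta_pos": the shift along the tool's x, y, z in mm, a list of three; "rotation": the turn, a rotation vector about the tool's x, y, z in rad, a list of three; "claw": the closure, from -1 (fully open) to 1 (shut). In form: {"delta_pos": [[tx, ty, tz], ...], "rotation": [[wx, wy, wz], ...], "claw": [claw, ...]}. A call has exactly 8 rows; each row shifts and turns the commanded pose from where the row before left it, along the tool's axes as they then stand; what a row does not reach is not made up. A row lasts 1/8 s, in which the tool goes at most 62.5 mm and 10.7 degrees, less where a joint would pass 70% of its speed; a pose out of reach is approached as far as the arm can. A call with a gripper value outside its range is refused whole. The fingers move at their own pace and stop on an object; the grip force is fixed at half the most. Time passes only in rows, so rows that do not move let the fingers close, or fill a call up. It gives the time, the measured TCP pose, the force and the opening at its end, in the units of the state.
- robot.get_obs(): the state, without advancing time (a new reading comes with each control period).
- robot.snapshot(name): name is "scene" or "top"; returns a dict with "color" (400x640x3 uint8, red, green, blue), "intrinsics" (3x3 intrinsics, pixels), "eye" and "rotation" of the camera in the world. Camera axes: x right, y down, z forward; pixel columns grow to the right and rows downward; lengths in m; the calibration is good to about 2 mm. A picture is of the moment at which its call begins. There is no depth.
- robot.close_job(): hands the job in, once; it reports no verdict.
The state is a dict: "time": time; "joint_positions": joint angles; "qvel": joint speeds; "joint_torque": joint torques, N m; "tool_pos": TCP position; "ee_rot": TCP orientation; "wrist_force": force on the tool from outside, world axes, zero at the start; "wrist_torque": the same for the moment, N m; "width": finger opening in m.
Only numpy, scipy, OpenCV 4.12 (cv2) and the standard library are available. Lean on these libraries where they do the work, as an engineer would, in place of code of your own. Each camera call takes 0.05 s, during which the arm holds its last target.

### The job

The orange-rimmed catch pail has to be weighed on the bench balance. While it stands on the bench, swing its folded-down wire bail fully upright; then lift the pail by the orange grip of the bail, set it gently and upright on the middle of the balance pan and let go. Leave the blue-rimmed pail standing where it is.

Things in the scene. Friction and masses are not known exactly. Their poses are not given: they have to be found in the camera images.
- orange_pail: Orange-rimmed round aluminium pail, loose, standing on the bench: 62 mm high, 104 mm across the rim (118 mm across the two metal ears), 96 mm across the foot, 3 mm wall, 0.25 to 0.5 kg, empty. Origin at the centre of its underside, z up. Its folded wire bail with its orange grip tube sticks out over its own -x side, 10 mm below the rim's level or a little above it.
- orange_grip: Orange plastic grip tube on the crown of the orange pail's wire bail: 12 mm diameter, 50 mm long, free to spin on the wire. Origin at its centre; its y axis runs along the tube (its x and z turn with the tube). With the bail folded it is 92 mm out from the pail's axis, with 34 mm free between tube and rim; with the bail upright it is 144 mm above the pail's underside, over the pail's centre.
- orange_bail (a joint): Angle of the orange pail's bail (rad): 0 = folded out level over the pail's -x side, 1.57 = upright, 3.1 = over the other side; starts at 0 to 0.3. Turns about the pail's y axis, through the ears 52 mm above its underside; the grip's centre is 92 mm from that line. 4 mm wire, 126 mm wide; slightly stiff (0.03 N m): it stays where left. Pushed inwards off its arc, it shoves or tips the pail.
- balance: Grey bench balance, fixed to the bench, 235 mm by 190 mm, with a round steel pan 160 mm across and a dark keypad strip along its own -x edge. Origin on the bench under the pan's centre, z up; the pan's flat top is 60 mm above the origin and is its highest part; it does not sink.
- blue_pail: Blue-rimmed round aluminium pail, loose, standing on the bench: 62 mm high, 104 mm across the rim (118 mm across the two metal ears), 96 mm across the foot, 3 mm wall, 0.25 to 0.5 kg, empty. Origin at the centre of its underside, z up. Its folded wire bail with its blue grip tube sticks out over its own -x side, 10 mm below the rim's level or a little above it. A bystander, otherwise the same as the orange one; the top of its bail is at most 90 mm above the bench.
Mind the look-alikes: they are no part of the job. Leave any red look-alike of the orange_pail alone.

How it is judged:
By the outcome, as a careful person would: the job done as asked, in the order asked, and still so for the second after the job is handed in, with the robot touching nothing.
It also fails if it takes over 51 s, if anything falls off the work surface, if the arm or the gripper's body presses on something with over 40 N, if the wrist force passes 120 N, or if a joint passes its speed limit or range.

## Working session

There is one attempt and no reset: what is moved stays moved. The work goes in short steps, Python scripts to look and compute and a shell command to move; the robot and the scene stay as the last step left them, time stands still between calls to the robot, and variables do not carry over. Pictures are saved under pics/ and viewed, and the job is handed in when it is done.

```bash
ls; mkdir -p pics
cat > h.py <<'E'
import numpy as np,cv2
from bench import robot
def snap(name,fn):
    s=robot.snapshot(name); cv2.imwrite('pics/'+fn,cv2.cvtColor(s['color'],cv2.COLOR_RGB2BGR)); 
    np.savez('pics/'+fn+'.npz',**s); return s
def load(fn): return dict(np.load('pics/'+fn+'.npz'))
def px(s,u,v,z):
    d=s['rotation']@np.linalg.solve(s['intrinsics'],[u,v,1.]); e=s['eye']; return e+d*(z-e[2])/d[2]
def proj(s,p):
    c=s['rotation'].T@(np.array(p)-s['eye']); q=s['intrinsics']@c; return q[:2]/q[2]
E
python3 - <<'E'
from h import *
for n in('scene','top'):
    s=snap(n,n+'0.png'); print(s['eye'],s['rotation'],s['intrinsics'])
print(robot.get_obs())
E
```

```text
pics
[ 1.16395974 -0.06958198  0.94188985] [-2.52362407  0.00872575  1.54159241] [[463.67519759   0.         325.13247764]
 [  0.         463.67519759 193.39908894]
 [  0.           0.           1.        ]]
[ 0.39675858 -0.04144551  0.99307271] [-2.97046581  0.01760649 -1.59561733] [[430.71225677   0.         316.85043963]
 [  0.         430.71225677 205.09353915]
 [  0.           0.           1.        ]]
{'time': 0.1, 'joint_positions': array([-1.21110865e+00,  8.78908416e-02,  1.37207704e+00,  2.62227836e-05,
        1.68357955e+00, -1.03077249e-01]), 'qvel': array([-4.46827539e-04, -5.55423756e-04, -2.03126808e-03, -4.67481568e-04,
        7.30970285e-05, -4.33715596e-04]), 'joint_torque': array([ 1.78390474e-03, -3.41254985e+01, -3.03300333e+01,  7.18634902e-02,
        3.04464076e-02, -9.35034655e-05]), 'tool_pos': array([ 0.24537915, -0.49169406,  0.20442911]), 'ee_rot': array([-3.14136559e+00,  1.94171689e-03, -1.10802825e+00]), 'wrist_force': array([0.23823546, 0.08838015, 0.06608333]), 'wrist_torque': array([ 0.02035902, -0.01601432,  0.02447339]), 'width': 0.09409734735742532}
```

Rotation is given as rpy; fix the helper and view.

```bash
cat >> h.py <<'E'
from scipy.spatial.transform import Rotation as Rn
def M(s): return Rn.from_euler('xyz',s['rotation']).as_matrix()
def px(s,u,v,z):
    d=M(s)@np.linalg.solve(s['intrinsics'],[u,v,1.]); e=s['eye']; return e+d*(z-e[2])/d[2]
def proj(s,p):
    c=M(s).T@(np.array(p)-s['eye']); q=s['intrinsics']@c; return q[:2]/q[2]
E
python3 - <<'E'
from h import *
for n in('scene0.png','top0.png'): print(proj(load(n),[0.246,-.492,.206]))
E
```

```text
[143.10519525  66.23485574]
[587.8167234  361.52153609]
```

View pics/scene0.png

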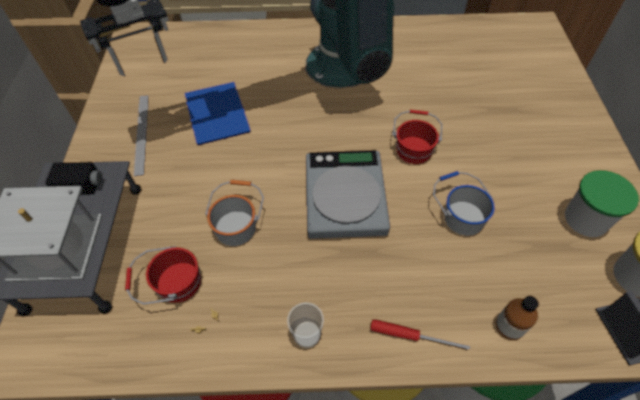

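View pics/top0.png

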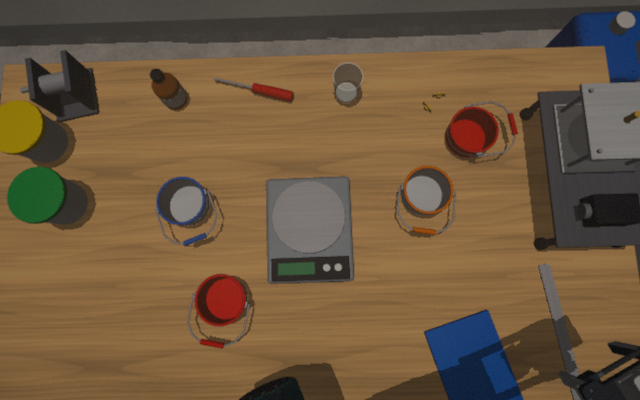

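Top view: the orange pail's rim is at about (427,190) and its grip at (424,231), towards the robot. The pan centre is at (309,216). I'll enlarge those areas.

Run:
```python
import cv2
a=cv2.imread('pics/top0.png'); b=cv2.imread('pics/scene0.png')
cv2.imwrite('pics/c1.png',cv2.resize(a[150:250,370:480],None,fx=6,fy=6,interpolation=cv2.INTER_CUBIC))
cv2.imwrite('pics/c2.png',cv2.resize(b[170:250,190:290],None,fx=7,fy=7,interpolation=cv2.INTER_CUBIC))
cv2.imwrite('pics/c3.png',cv2.resize(a[165:295,255:365],None,fx=4.5,fy=4.5,interpolation=cv2.INTER_CUBIC))
```

```text
(no output)
```

View pics/c1.png

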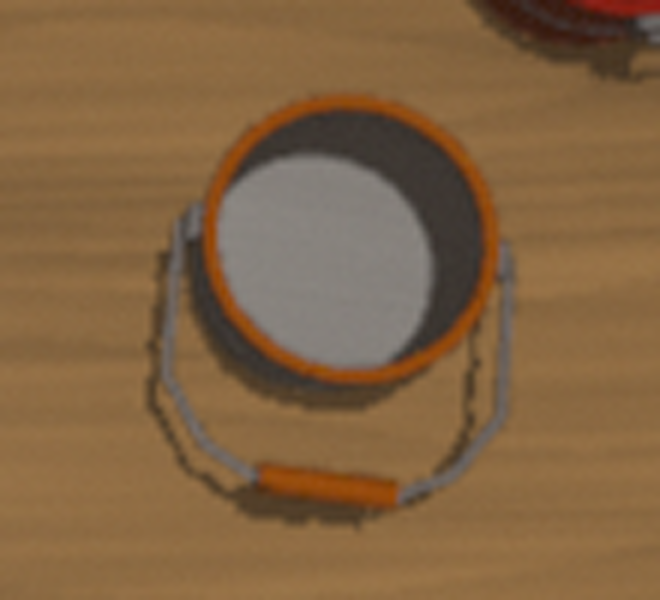

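View pics/c2.png

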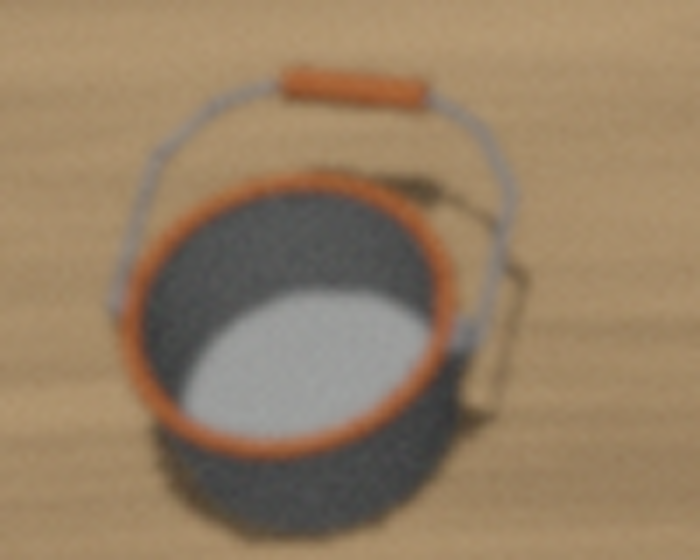

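View pics/c3.png

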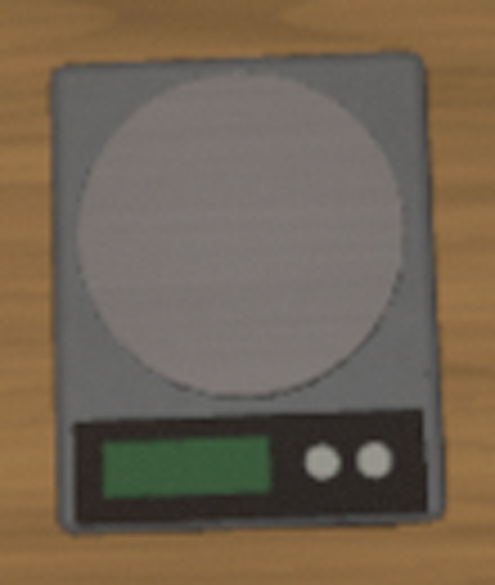

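```bash
cat >> h.py <<'E'
def tri(s1,a,s2,b):
    A=[];y=[]
    for s,u in((s1,a),(s2,b)):
        d=M(s)@np.linalg.solve(s['intrinsics'],[*u,1.]); d/=np.linalg.norm(d); P=np.eye(3)-np.outer(d,d); A.append(P); y.append(P@s['eye'])
    x,r,_,_=np.linalg.lstsq(np.vstack(A),np.hstack(y),rcond=None); return x,r
E
python3 - <<'E'
from h import *
t=load('top0.png');s=load('scene0.png')
o=-.4
print('rim top',px(t,428.5+o,189.75+o,.062),'scene',px(s,231.3+o,214.9+o,.062))
print('rim pts top', [px(t,370+u/6+o,150+v/6+o,.062)[:2] for u,v in((203,238),(500,238),(351,93),(351,384))])
print('rim pts scene', [px(s,190+u/7+o,170+v/7+o,.062)[:2] for u,v in((122,320),(456,310),(300,172),(270,457))])
print('grip',tri(t,(424.5+o,230.8+o),s,(240.7+o,182.4+o)))
print('gL',tri(t,(370+256/6+o,150+474/6+o),s,(190+429/7+o,170+95/7+o)))
print('gR',tri(t,(370+400/6+o,150+494/6+o),s,(190+283/7+o,170+80/7+o)))
print('earTop', px(t,370+193/6+o,150+222/6+o,.052), px(t,370+507/6+o,150+262/6+o,.052))
print('pan',px(t,308.6+o,217.2+o,.06),[px(t,255+u/4.5+o,165+v/4.5+o,.06)[:2] for u,v in((78,235),(403,235),(241,71),(241,398))])
print('bal corners',[px(t,255+u/4.5+o,165+v/4.5+o,.055)[:2] for u,v in((53,65),(422,55),(441,520),(60,532))])
print('redpails',px(t,473,132,.05),px(t,513,124,.05),px(t,221,299,.05))
E
```

```text
rim top [ 0.58633674 -0.27437288  0.062     ] scene [ 0.58945921 -0.27355692  0.062     ]
rim pts top [array([ 0.58806494, -0.22037936]), array([ 0.58497484, -0.32864523]), array([ 0.64121805, -0.27814304]), array([ 0.53251491, -0.2706755 ])]
rim pts scene [array([ 0.58977157, -0.32736294]), array([ 0.58968366, -0.21971105]), array([ 0.53307305, -0.2749183 ]), array([ 0.64259445, -0.27483603])]
grip (array([ 0.49632305, -0.25999006,  0.05956843]), array([3.01982778e-08]))
gL (array([ 0.50089949, -0.23455688,  0.05983272]), array([7.54707973e-08]))
gR (array([ 0.4923    , -0.28540718,  0.05942142]), array([1.06224222e-06]))
earTop [ 0.59628074 -0.21896213  0.052     ] [ 0.57788856 -0.33359067  0.052     ]
pan [ 0.53291941 -0.00944375  0.06      ] [array([0.53504768, 0.07008565]), array([ 0.53071798, -0.08805395]), array([ 0.61463696, -0.01109389]), array([ 0.45393299, -0.00765727])]
bal corners [array([0.62156865, 0.08254023]), array([ 0.62134273, -0.10093101]), array([ 0.39394222, -0.10149467]), array([0.39280627, 0.08029589])]
redpails [ 0.71888046 -0.38813212  0.05      ] [ 0.73508182 -0.48025906  0.05      ] [0.36104694 0.18221734 0.05      ]
```

The pail centre is at about (0.588, -0.274) with yaw about -0.16. The grip is at (0.496, -0.260, 0.060), so the bail angle is about 0.08. The pan centre is at (0.533, -0.009). First I'll turn the tool so its x axis lines up with the pail's, and narrow the jaws.

```bash
python3 -m handwheel '{"delta_pos":[[0,0,0],[0,0,0],[0,0,0],[0,0,0],[0,0,0],[0,0,0],[0,0,0],[0,0,0]],"rotation":[[0,0,-0.158],[0,0,-0.158],[0,0,-0.158],[0,0,-0.158],[0,0,-0.158],[0,0,-0.158],[0,0,0],[0,0,0]],"claw":[0.25,0.25,0.25,0.25,0.25,0.25,0.25,0.25]}'
cat > st.py <<'E'
from h import *
import sys
o=robot.get_obs(); R=Rn.from_euler('xyz',o['ee_rot']).as_matrix(); p=o['tool_pos']
print('t',o['time'],'p',p.round(4),'rpy',o['ee_rot'].round(3),'F',o['wrist_force'].round(1),'w',o['width'].round(4),'q',o['joint_positions'].round(2))
if len(sys.argv)>3: print('delta tool mm',(R.T@(np.array([float(a) for a in sys.argv[1:4]])-p)*1000).round(1))
E
python3 st.py 0.496 -0.260 0.12
```

```text
time: 1.1
tool_pos: [0.2455, -0.492, 0.2052]
ee_rot: [-3.141, 0.0, -0.162]
wrist_force: [-0.2, -0.1, 0.5]
width: 0.0351Traceback (most recent call last):
  File "st.py", line 4, in <module>
    print('t',o['time'],'p',p.round(4),'rpy',o['ee_rot'].round(3),'F',o['wrist_force'].round(1),'w',o['width'].round(4),'q',o['joint_positions'].round(2))
                                                                                                    ^^^^^^^^^^^^^^^^
AttributeError: 'float' object has no attribute 'round'
```

```bash
sed -i "s/o\['width'\].round(4)/round(o['width'],4)/" st.py; python3 st.py 0.496 -0.260 0.12
```

```text
t 1.1 p [ 0.2455 -0.492   0.2052] rpy [-3.141  0.    -0.162] F [-0.2 -0.1  0.5] w 0.0351 q [-1.21  0.09  1.37  0.    1.68 -1.05]
delta tool mm [ 209.7 -269.4   85.2]
```

```bash
python3 -m handwheel '{"delta_pos":[[30,-38.5,12],[30,-38.5,12],[30,-38.5,12],[30,-38.5,12],[30,-38.5,12],[30,-38.5,12],[30,-38.5,13],[0,0,0]],"rotation":[[0,0,0],[0,0,0],[0,0,0],[0,0,0],[0,0,0],[0,0,0],[0,0,0],[0,0,0]],"claw":[0.25,0.25,0.25,0.25,0.25,0.25,0.25,0.25]}'
python3 st.py 0.496 -0.260 0.041
python3 - <<'E'
from h import *
for n in('scene','top'):
    s=snap(n,n+'1.png')
a=cv2.imread('pics/top1.png'); b=cv2.imread('pics/scene1.png')
A=cv2.resize(a[150:290,360:480],None,fx=3.3,fy=3.3,interpolation=cv2.INTER_CUBIC)
B=cv2.resize(b[120:260,170:290],None,fx=3.3,fy=3.3,interpolation=cv2.INTER_CUBIC)
cv2.imwrite('pics/d1.png',cv2.hconcat([A,B]))
E
```

```text
time: 2.1
tool_pos: [0.4968, -0.2566, 0.1188]
ee_rot: [-3.14, 0.002, -0.157]
wrist_force: [0.2, -0.5, 0.3]
width: 0.0352
t 2.1 p [ 0.4968 -0.2566  0.1188] rpy [-3.14e+00  2.00e-03 -1.57e-01] F [ 0.2 -0.5  0.3] w 0.0352 q [-0.58  0.14  1.48  0.    1.52 -0.42]
delta tool mm [-0.1  3.6 77.8]
```

View pics/d1.png

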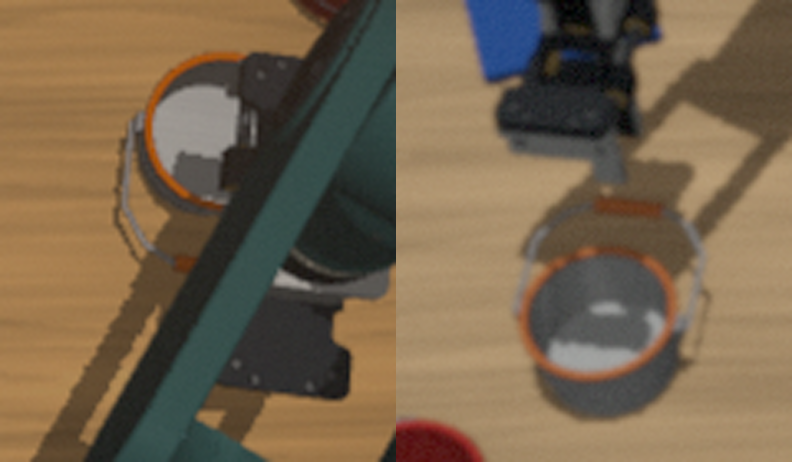

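The scene crop shows the jaws above and in line with the grip, still clear of it. Descending.

```bash
python3 -m handwheel '{"delta_pos":[[0,0,10],[0,0,15],[0,0,15],[0,0,15],[0,0,13],[0,0,8],[0,0,0],[0,0,0]],"rotation":[[0,0,0],[0,0,0],[0,0,0],[0,0,0],[0,0,0],[0,0,0],[0,0,0],[0,0,0]],"claw":[0.25,0.25,0.25,0.25,0.25,0.25,0.25,0.25]}'
python3 st.py 0.496 -0.260 0.041
python3 - <<'E'
from h import *
for n in('scene','top'):
    s=snap(n,n+'2.png')
a=cv2.imread('pics/top2.png'); b=cv2.imread('pics/scene2.png')
A=cv2.resize(a[150:290,360:480],None,fx=3.3,fy=3.3,interpolation=cv2.INTER_CUBIC)
B=cv2.resize(b[120:260,170:290],None,fx=3.3,fy=3.3,interpolation=cv2.INTER_CUBIC)
cv2.imwrite('pics/d2.png',cv2.hconcat([A,B]))
E
```

```text
time: 3.2
tool_pos: [0.4962, -0.2598, 0.0451]
ee_rot: [3.141, -0.001, -0.16]
wrist_force: [0.7, 0.3, 0.8]
width: 0.0357
t 3.2 p [ 0.4962 -0.2598  0.0451] rpy [ 3.141e+00 -1.000e-03 -1.600e-01] F [0.7 0.3 0.8] w 0.0357 q [-0.58  0.19  1.58 -0.    1.37 -0.42]
delta tool mm [-0.2  0.2  4.1]
```

View pics/d2.png

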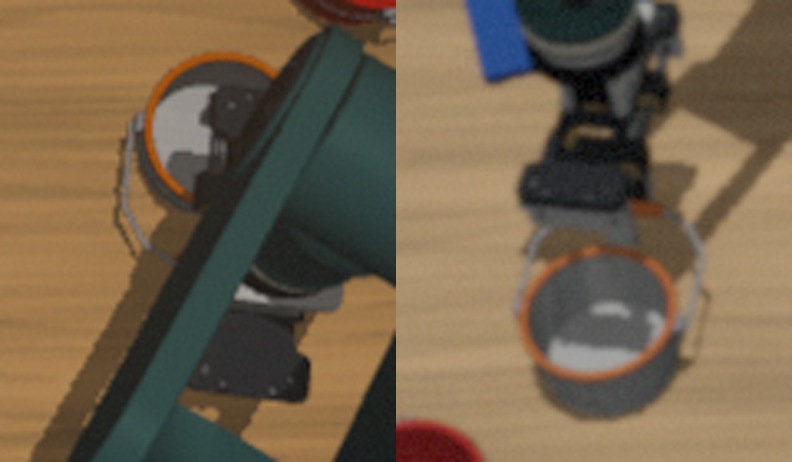

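```bash
python3 -m handwheel '{"delta_pos":[[0,0,4],[0,0,0],[0,0,0],[0,0,0],[0,0,0],[0,0,0],[0,0,0],[0,0,0]],"rotation":[[0,0,0],[0,0,0],[0,0,0],[0,0,0],[0,0,0],[0,0,0],[0,0,0],[0,0,0]],"claw":[0.25,0.25,0.4,0.5,0.6,0.8,1,1]}'
python3 st.py 0.496 -0.260 0.041
```

```text
time: 4.3
tool_pos: [0.4957, -0.2595, 0.0405]
ee_rot: [3.142, 0.0, -0.16]
wrist_force: [-0.5, -0.0, -1.1]
width: 0.0108
t 4.3 p [ 0.4957 -0.2595  0.0405] rpy [ 3.142  0.    -0.16 ] F [-0.5 -0.  -1.1] w 0.0108 q [-0.58  0.2   1.58 -0.    1.36 -0.42]
delta tool mm [ 0.4  0.4 -0.5]
```

Run:
```python
import numpy as np
t=np.linspace(.083,1.2,15); print(np.c_[t[1:],-92*np.diff(np.cos(t)),-92*np.diff(np.sin(t))].round(2))
```

```text
[[ 0.16  0.9  -7.28]
 [ 0.24  1.48 -7.19]
 [ 0.32  2.05 -7.05]
 [ 0.4   2.6  -6.86]
 [ 0.48  3.14 -6.63]
 [ 0.56  3.66 -6.36]
 [ 0.64  4.15 -6.05]
 [ 0.72  4.62 -5.7 ]
 [ 0.8   5.06 -5.31]
 [ 0.88  5.47 -4.89]
 [ 0.96  5.84 -4.44]
 [ 1.04  6.18 -3.96]
 [ 1.12  6.47 -3.46]
 [ 1.2   6.73 -2.93]]
```

```bash
python3 -m handwheel '{"delta_pos":[[0.9,0,-7.3],[1.5,0,-7.2],[2.0,0,-7.0],[2.6,0,-6.9],[3.1,0,-6.6],[3.7,0,-6.4],[4.2,0,-6],[0,0,0]],"rotation":[[0,0,0],[0,0,0],[0,0,0],[0,0,0],[0,0,0],[0,0,0],[0,0,0],[0,0,0]],"claw":[1,1,1,1,1,1,1,1]}'
python3 st.py 0.496 -0.260 0.041;  python3 - <<'E'
from h import *
for n in('scene','top'):
    s=snap(n,n+'3.png')
a=cv2.imread('pics/top3.png'); b=cv2.imread('pics/scene3.png')
A=cv2.resize(a[150:290,360:480],None,fx=3.3,fy=3.3,interpolation=cv2.INTER_CUBIC)
B=cv2.resize(b[120:260,170:290],None,fx=3.3,fy=3.3,interpolation=cv2.INTER_CUBIC)
cv2.imwrite('pics/d3.png',cv2.hconcat([A,B]))
E
```

```text
time: 5.3
tool_pos: [0.5144, -0.2628, 0.0888]
ee_rot: [3.141, -0.002, -0.16]
wrist_force: [-1.2, 0.4, 1.6]
width: 0.0114
t 5.3 p [ 0.5144 -0.2628  0.0888] rpy [ 3.141e+00 -2.000e-03 -1.600e-01] F [-1.2  0.4  1.6] w 0.0114 q [-0.57  0.2   1.48  0.    1.46 -0.41]
delta tool mm [-18.7   0.2  47.8]
```

View pics/d3.png

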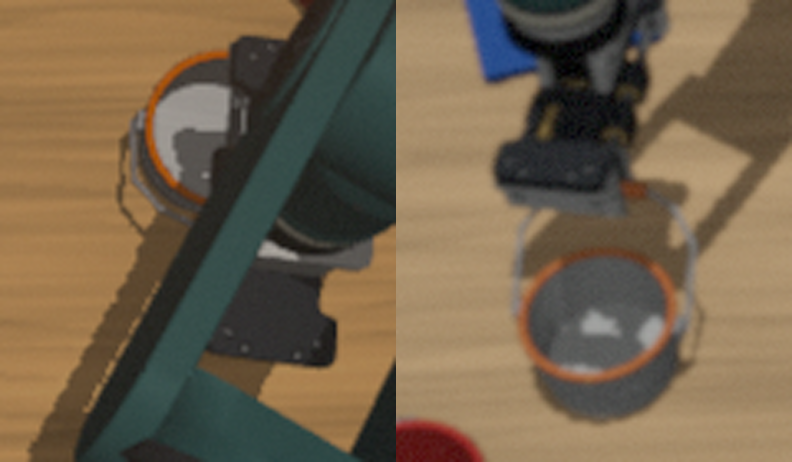

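The bail is rising with the grip, and the pail's rim (crop 522–677 wide) hasn't moved. Continuing the arc.

```bash
python3 -m handwheel '{"delta_pos":[[4.6,0,-5.7],[5.1,0,-5.3],[5.5,0,-4.9],[5.8,0,-4.4],[6.2,0,-4],[6.5,0,-3.5],[6.7,0,-2.9],[0,0,0]],"rotation":[[0,0,0],[0,0,0],[0,0,0],[0,0,0],[0,0,0],[0,0,0],[0,0,0],[0,0,0]],"claw":[1,1,1,1,1,1,1,1]}'
python3 st.py 0.588 -0.274 0.125;  python3 - <<'E'
from h import *
for n in('scene','top'):
    s=snap(n,n+'4.png')
a=cv2.imread('pics/top4.png'); b=cv2.imread('pics/scene4.png')
A=cv2.resize(a[150:290,360:480],None,fx=3.3,fy=3.3,interpolation=cv2.INTER_CUBIC)
B=cv2.resize(b[120:260,170:290],None,fx=3.3,fy=3.3,interpolation=cv2.INTER_CUBIC)
cv2.imwrite('pics/d4.png',cv2.hconcat([A,B]))
E
```

```text
time: 6.4
tool_pos: [0.5546, -0.2691, 0.1195]
ee_rot: [3.141, -0.002, -0.16]
wrist_force: [-1.0, 0.9, 5.1]
width: 0.0113
t 6.4 p [ 0.5546 -0.2691  0.1195] rpy [ 3.141e+00 -2.000e-03 -1.600e-01] F [-1.   0.9  5.1] w 0.0113 q [-0.54  0.26  1.34  0.    1.54 -0.38]
delta tool mm [33.8 -0.4 -5.4]
```

View pics/d4.png

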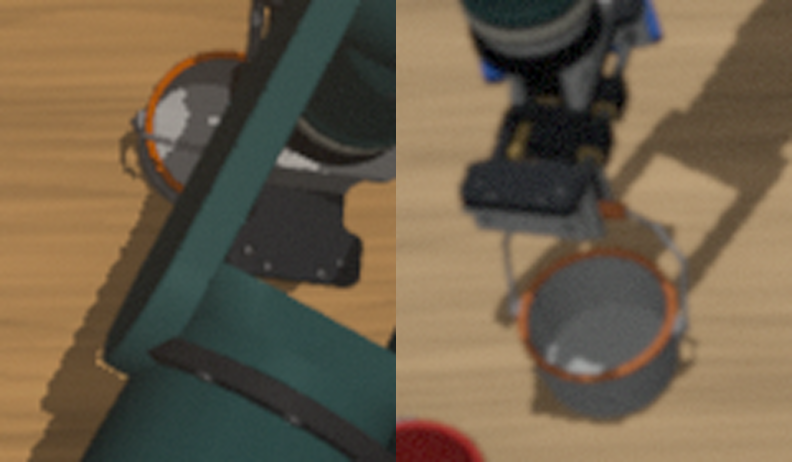

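Force is small (5 N up: the tool is a touch low on the arc). I'll loosen the jaws to a cage so nothing is loaded vertically, push the last part, then close to centre.

```bash
python3 -m handwheel '{"delta_pos":[[0,0,0],[0,0,0],[4,0,-3],[6,0,-1.5],[6,0,-1],[6,0,0],[6,0,0],[5.8,0,0]],"rotation":[[0,0,0],[0,0,0],[0,0,0],[0,0,0],[0,0,0],[0,0,0],[0,0,0],[0,0,0]],"claw":[0.62,0.62,0.62,0.62,0.62,0.62,0.62,0.62]}'
python3 st.py 0.588 -0.274 0.125;  python3 -m handwheel '{"delta_pos":[[0,0,0],[0,0,0],[0,0,0],[0,0,0],[0,0,0],[0,0,0],[0,0,0],[0,0,0]],"rotation":[[0,0,0],[0,0,0],[0,0,0],[0,0,0],[0,0,0],[0,0,0],[0,0,0],[0,0,0]],"claw":[0.7,1,1,1,1,1,1,1]}'; python3 st.py 0.588 -0.274 0.125
python3 - <<'E'
from h import *
for n in('scene','top'):
    s=snap(n,n+'5.png')
a=cv2.imread('pics/top5.png'); b=cv2.imread('pics/scene5.png')
A=cv2.resize(a[150:290,360:480],None,fx=3.3,fy=3.3,interpolation=cv2.INTER_CUBIC)
B=cv2.resize(b[120:260,170:290],None,fx=3.3,fy=3.3,interpolation=cv2.INTER_CUBIC)
cv2.imwrite('pics/d5.png',cv2.hconcat([A,B]))
E
```

```text
time: 7.5
tool_pos: [0.5872, -0.2744, 0.124]
ee_rot: [3.142, 0.0, -0.16]
wrist_force: [-0.1, 0.2, -0.1]
width: 0.0179
t 7.5 p [ 0.5872 -0.2744  0.124 ] rpy [ 3.142  0.    -0.16 ] F [-0.1  0.2 -0.1] w 0.0179 q [-0.52  0.33  1.24 -0.    1.57 -0.36]
delta tool mm [ 0.7 -0.5 -1. ]
time: 8.5
tool_pos: [0.5867, -0.2742, 0.1239]
ee_rot: [-3.142, 0.0, -0.16]
wrist_force: [0.4, -0.1, -1.3]
width: 0.0112
t 8.5 p [ 0.5867 -0.2742  0.1239] rpy [-3.142  0.    -0.16 ] F [ 0.4 -0.1 -1.3] w 0.0112 q [-0.52  0.33  1.24 -0.    1.57 -0.36]
delta tool mm [ 1.2 -0.4 -1.1]
```

View pics/d5.png

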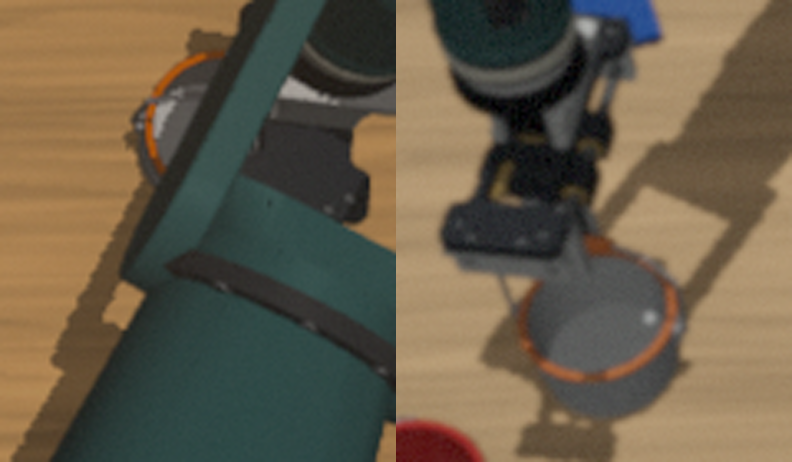

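The tube is held (11 mm), the pail hasn't moved and the bail is upright within a couple of mm. Lifting gently.

```bash
python3 -m handwheel '{"delta_pos":[[1,0,0],[0,0,-3],[0,0,-5],[0,0,-8],[0,0,-12],[0,0,-10],[0,0,-7],[0,0,-3]],"rotation":[[0,0,0],[0,0,0],[0,0,0],[0,0,0],[0,0,0],[0,0,0],[0,0,0],[0,0,0]],"claw":[1,1,1,1,1,1,1,1]}'
python3 -m handwheel '{"delta_pos":[[0,0,-8],[0,0,-10],[0,0,-12],[0,0,-12],[0,0,-8],[0,0,-3],[0,0,0],[0,0,0]],"rotation":[[0,0,0],[0,0,0],[0,0,0],[0,0,0],[0,0,0],[0,0,0],[0,0,0],[0,0,0]],"claw":[1,1,1,1,1,1,1,1]}'
python3 st.py 0.533 -0.009 0.225;  python3 - <<'E'
from h import *
for n in('scene','top'):
    s=snap(n,n+'6.png')
b=cv2.imread('pics/scene6.png')
cv2.imwrite('pics/d6.png',cv2.resize(b[60:260,120:320],None,fx=3,fy=3,interpolation=cv2.INTER_CUBIC))
E
```

```text
time: 9.6
tool_pos: [0.5881, -0.2745, 0.173]
ee_rot: [3.141, -0.001, -0.16]
wrist_force: [-0.4, -0.5, -3.4]
width: 0.0112
time: 10.6
tool_pos: [0.5876, -0.2743, 0.2244]
ee_rot: [-3.141, 0.001, -0.16]
wrist_force: [-0.7, 1.1, -3.2]
width: 0.0108
t 10.6 p [ 0.5876 -0.2743  0.2244] rpy [-3.141e+00  1.000e-03 -1.600e-01] F [-0.7  1.1 -3.2] w 0.0108 q [-0.52  0.31  1.07 -0.    1.76 -0.36]
delta tool mm [ -96.1 -253.2   -0.4]
```

View pics/d6.png

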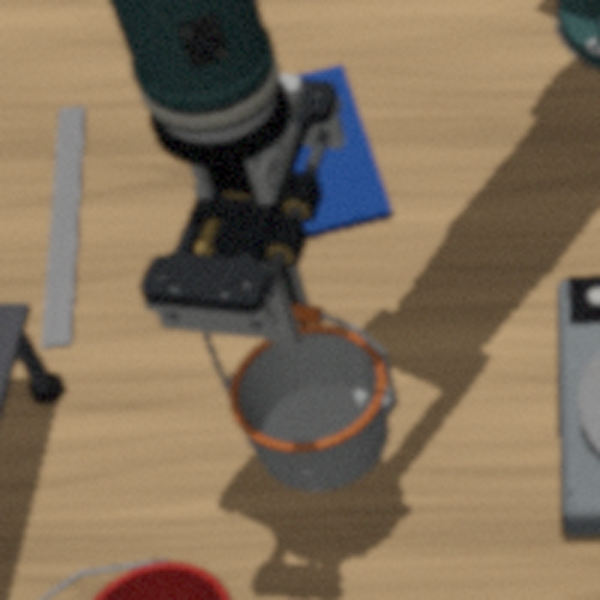

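The pail hangs level, at 3.3 N. Carrying it smoothly to the balance in two calls.

```bash
python3 -m handwheel '{"delta_pos":[[-2,-5,0],[-4,-10,0],[-6,-15,0],[-8,-20,0],[-9,-23,0],[-9,-23,0],[-9,-23,0],[-9,-23,0]],"rotation":[[0,0,0],[0,0,0],[0,0,0],[0,0,0],[0,0,0],[0,0,0],[0,0,0],[0,0,0]],"claw":[1,1,1,1,1,1,1,1]}'
python3 -m handwheel '{"delta_pos":[[-9,-23,0],[-8,-21,0],[-7,-19,0],[-6,-16,0],[-4,-12,0],[-3,-9,0],[-2,-6,0],[-1,-4,0]],"rotation":[[0,0,0],[0,0,0],[0,0,0],[0,0,0],[0,0,0],[0,0,0],[0,0,0],[0,0,0]],"claw":[1,1,1,1,1,1,1,1]}'
python3 -m handwheel '{"delta_pos":[[0,0,0],[0,0,0],[0,0,0],[0,0,0],[0,0,0],[0,0,0],[0,0,0],[0,0,0]],"rotation":[[0,0,0],[0,0,0],[0,0,0],[0,0,0],[0,0,0],[0,0,0],[0,0,0],[0,0,0]],"claw":[1,1,1,1,1,1,1,1]}'
python3 st.py 0.533 -0.009 0.186;  python3 - <<'E'
from h import *
for n in('scene','top'):
    s=snap(n,n+'7.png')
b=cv2.imread('pics/scene7.png');t=cv2.imread('pics/top7.png')
A=cv2.resize(t[140:300,230:390],None,fx=2.5,fy=2.5,interpolation=cv2.INTER_CUBIC)
B=cv2.resize(b[100:260,270:430],None,fx=2.5,fy=2.5,interpolation=cv2.INTER_CUBIC)
cv2.imwrite('pics/d7.png',cv2.hconcat([A,B]))
E
```

```text
time: 11.7
tool_pos: [0.5547, -0.1234, 0.2252]
ee_rot: [3.142, -0.0, -0.16]
wrist_force: [0.1, -0.2, -3.5]
width: 0.0112
time: 12.7
tool_pos: [0.5332, -0.0102, 0.225]
ee_rot: [3.141, -0.0, -0.16]
wrist_force: [-0.2, 0.3, -3.4]
width: 0.0111
time: 13.7
tool_pos: [0.5332, -0.0103, 0.2251]
ee_rot: [3.141, -0.0, -0.16]
wrist_force: [-0.0, -0.3, -3.2]
width: 0.0107
t 13.7 p [ 0.5332 -0.0103  0.2251] rpy [ 3.141 -0.    -0.16 ] F [-0.  -0.3 -3.2] w 0.0107 q [-0.13  0.05  1.37 -0.    1.72  0.03]
delta tool mm [-0.4 -1.3 39.1]
```

View pics/d7.png

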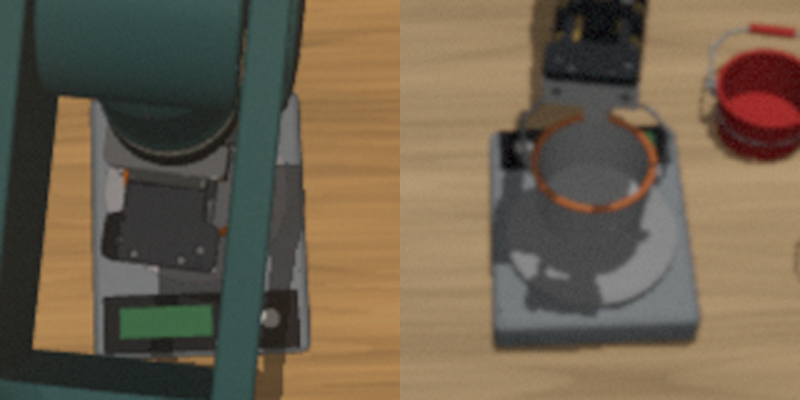

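Run:
```python
from h import *
s=load('scene7.png'); print('rim',px(s,347.6,164.8,.162)); 
for x in (.53,.533,.536): print(proj(s,[x,-.009,.06]))
b=cv2.imread('pics/scene0.png'); cv2.imwrite('pics/e.png',cv2.resize(b[140:245,295:400],None,fx=5.5,fy=5.5,interpolation=cv2.INTER_CUBIC))
```

```text
rim [ 0.5356506  -0.00954715  0.162     ]
[346.35607221 190.31955272]
[346.42751041 191.35902713]
[346.49917786 192.4018374 ]
```

View pics/e.png

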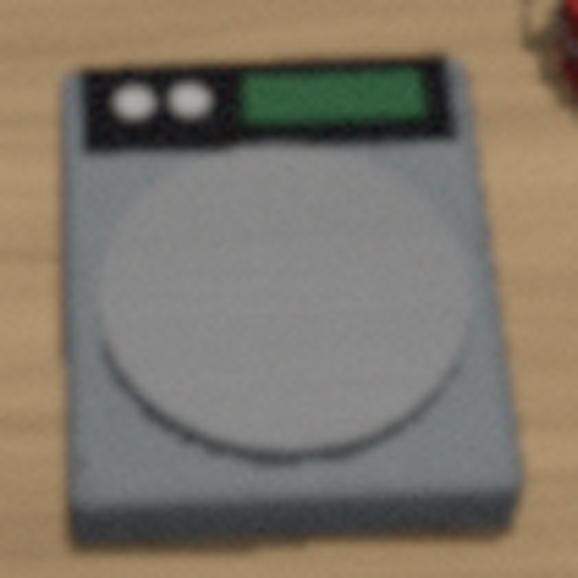

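Pail and pan agree within about 2 mm in the scene view. Contact is expected at TCP z of about 0.184. Lowering slowly.

```bash
python3 -m handwheel '{"delta_pos":[[0,-1,4],[0,0,7],[0,0,8],[0,0,8],[0,0,5],[0,0,3],[0,0,2],[0,0,1]],"rotation":[[0,0,0],[0,0,0],[0,0,0],[0,0,0],[0,0,0],[0,0,0],[0,0,0],[0,0,0]],"claw":[1,1,1,1,1,1,1,1]}'
python3 -m handwheel '{"delta_pos":[[0,0,0.4],[0,0,0.4],[0,0,0.4],[0,0,0.4],[0,0,0.4],[0,0,0],[0,0,0],[0,0,0]],"rotation":[[0,0,0],[0,0,0],[0,0,0],[0,0,0],[0,0,0],[0,0,0],[0,0,0],[0,0,0]],"claw":[1,1,1,1,1,1,1,1]}'
```

```text
time: 14.8
tool_pos: [0.5334, -0.0094, 0.1872]
ee_rot: [3.142, -0.0, -0.16]
wrist_force: [-0.6, -0.0, -4.1]
width: 0.0109
time: 15.8
tool_pos: [0.5334, -0.0094, 0.1851]
ee_rot: [3.141, -0.0, -0.16]
wrist_force: [0.5, -0.4, -3.2]
width: 0.011
```

```bash
python3 -m handwheel '{"delta_pos":[[0,0,0.3],[0,0,0.3],[0,0,0.3],[0,0,0.3],[0,0,0.3],[0,0,0],[0,0,0],[0,0,0]],"rotation":[[0,0,0],[0,0,0],[0,0,0],[0,0,0],[0,0,0],[0,0,0],[0,0,0],[0,0,0]],"claw":[1,1,1,1,1,1,1,1]}'
```

```text
time: 16.8
tool_pos: [0.5335, -0.0093, 0.1839]
ee_rot: [-3.142, -0.001, -0.16]
wrist_force: [0.1, 0.5, -0.4]
width: 0.0112
```

Load has gone to the pan. I'll lower a hair more, then open gently.

```bash
python3 -m handwheel '{"delta_pos":[[0,0,0.3],[0,0,0.2],[0,0,0],[0,0,0],[0,0,0],[0,0,0],[0,0,0],[0,0,0]],"rotation":[[0,0,0],[0,0,0],[0,0,0],[0,0,0],[0,0,0],[0,0,0],[0,0,0],[0,0,0]],"claw":[1,1,1,1,1,1,1,1]}'
python3 - <<'E'
from h import *
snap('scene','scene8.png')
b=cv2.imread('pics/scene8.png')
cv2.imwrite('pics/d8.png',cv2.resize(b[110:250,280:420],None,fx=4,fy=4,interpolation=cv2.INTER_CUBIC))
E
```

```text
time: 17.8
tool_pos: [0.5337, -0.0094, 0.1838]
ee_rot: [-3.142, -0.001, -0.16]
wrist_force: [-0.3, 0.3, 4.7]
width: 0.011
```

View pics/d8.png

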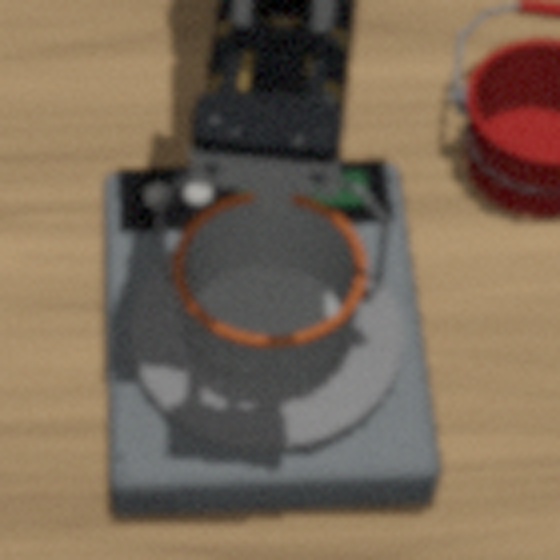

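The pail is seated on the pan and centred (rim centre about (347,177)). Releasing and retreating upward.

```bash
python3 -m handwheel '{"delta_pos":[[0,0,0],[0,0,0],[0,0,0],[0,0,0],[0,0,0],[0,0,0],[0,0,0],[0,0,0]],"rotation":[[0,0,0],[0,0,0],[0,0,0],[0,0,0],[0,0,0],[0,0,0],[0,0,0],[0,0,0]],"claw":[0.8,0.6,0.4,0.2,0.2,0.2,0.2,0.2]}'
python3 -m handwheel '{"delta_pos":[[0,0,-3],[0,0,-6],[0,0,-10],[0,0,-15],[0,0,-20],[0,0,-20],[0,0,-20],[0,0,-10]],"rotation":[[0,0,0],[0,0,0],[0,0,0],[0,0,0],[0,0,0],[0,0,0],[0,0,0],[0,0,0]],"claw":[0.2,0.2,0.2,0.2,0.2,0.2,0.2,0.2]}'
python3 -m handwheel '{"delta_pos":[[0,20,0],[0,40,0],[0,40,0],[0,40,0],[0,40,0],[0,40,0],[0,20,0],[0,0,0]],"rotation":[[0,0,0],[0,0,0],[0,0,0],[0,0,0],[0,0,0],[0,0,0],[0,0,0],[0,0,0]],"claw":[0.2,0.2,0.2,0.2,0.2,0.2,0.2,0.2]}'
python3 st.py
python3 - <<'E'
from h import *
snap('scene','scene9.png');snap('top','top9.png')
b=cv2.imread('pics/scene9.png');t=cv2.imread('pics/top9.png')
A=cv2.resize(t[150:300,240:390],None,fx=2.6,fy=2.6,interpolation=cv2.INTER_CUBIC)
B=cv2.resize(b[110:260,270:420],None,fx=2.6,fy=2.6,interpolation=cv2.INTER_CUBIC)
cv2.imwrite('pics/d9.png',cv2.hconcat([A,B]))
E
```

```text
time: 18.85
tool_pos: [0.5333, -0.0094, 0.1831]
ee_rot: [3.141, -0.0, -0.16]
wrist_force: [0.9, -0.9, -0.1]
width: 0.0377
time: 19.85
tool_pos: [0.5339, -0.0094, 0.2896]
ee_rot: [-3.142, -0.003, -0.16]
wrist_force: [1.0, -0.9, -0.4]
width: 0.0375
time: 20.85
tool_pos: [0.4949, -0.2468, 0.2868]
ee_rot: [-3.141, 0.001, -0.162]
wrist_force: [-0.6, 0.6, -1.0]
width: 0.0375
t 20.85 p [ 0.4949 -0.2468  0.2868] rpy [-3.141e+00  1.000e-03 -1.620e-01] F [-0.6  0.6 -1. ] w 0.0375 q [-0.57  0.09  1.2   0.    1.84 -0.4 ]
```

View pics/d9.png

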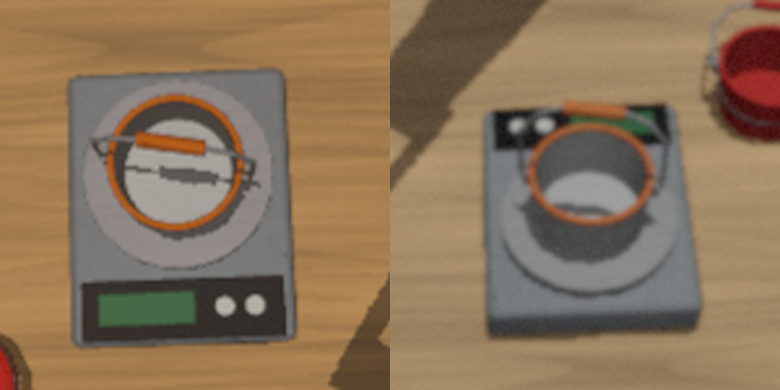

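View pics/top9.png

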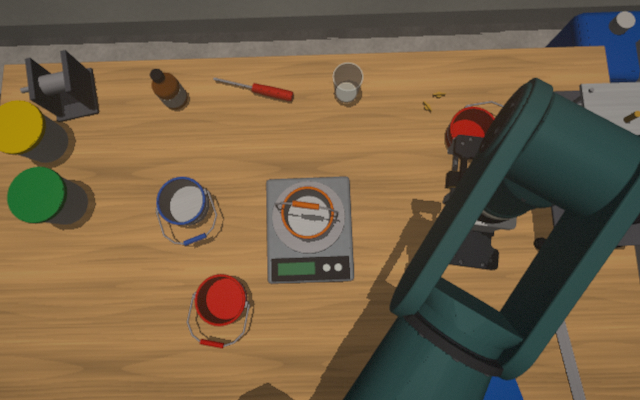

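Run:
```python
from h import *
t=load('top9.png');s=load('scene9.png')
print(px(t,307.5-.3,212.7-.3,.122), px(s,270+(591-390)/2.6-.3,110+174/2.6-.3,.122),tri(t,(305.8-.3,204.7),s,(348.8-.3,152))); print(proj(t,[.535,-.0085,.204]),proj(s,[.535,-.0085,.204]))
```

```text
[ 0.53302589 -0.00971709  0.122     ] [ 0.53709418 -0.0097176   0.122     ] (array([ 0.53490037, -0.00936238,  0.20343613]), array([4.22829874e-07]))
[304.7754953  204.60294235] [348.70408432 151.85450898]
```

Pail centre is within about 2 mm of the pan centre, and the grip is at z 0.203, right over the pail centre, so the bail is upright. Blue and red pails haven't moved. Handing in.

```bash
python3 -c "
from bench import robot
print(robot.close_job())"
```

```text
the job is handed in; nothing more can be done
None
```

The orange pail now stands upright near the middle of the balance pan, released, and the job was handed in at about 21 s of the 51 s allowed.

**What I did:** I gripped the orange tube and swung the bail up along its arc while the pail stood on the bench. I pushed the last part with loosened jaws. Then I lifted the pail by the grip (about 3.3 N), carried it over, lowered it slowly onto the pan and opened the jaws. The arm then moved up and away.

**Last checks:**
- **Position:** the two cameras put the pail's centre at (0.533, -0.010) and (0.537, -0.010). The pan centre, from the top camera, is about (0.533, -0.009). The two views differ by 4 mm in x, which is about the calibration error; the scene camera's reading of the pan was high by a similar amount.
- **Bail:** the grip is at z = 0.203, directly over the pail's centre, so the bail is upright.
- **Forces:** the largest wrist force I read was about 5 N, read at the end of each move.
- **Bystanders:** the blue pail and the red pail near the balance look unmoved in the last picture. The arm partly hides the other red pail there; I did not work near it.

No check failed.

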